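# Prop the griddle's sprung cover and turn the heat knob home

### The arm

A 6-joint arm with a two-finger parallel gripper is mounted at the origin on the work surface. World frame = base frame: x ahead of the robot, y to its left, z up, the work surface at z = 0. Lengths are in m, angles in degrees, forces in N, time in s.
With the tool pointing down it reaches from about 0.325 to 0.85 m from the base axis. Payload 4.4 kg.
Tool frame: the origin (TCP) lies midway between the tips of the shut fingers; the grasp point (between the pads) lies 19 mm behind it (bot.grip_depth is the distance from the TCP to the grasp point, in m); x points along the fingers, y is the direction in which the jaws open and shut, and the axes are right-handed (so a half turn about x gives the same grasp; the last joint's range is limited). The gripper opens to 94 mm and grips with 3 to 60 N. Pads are 16 mm wide; open, the fingers measure 119 mm over their backs; the gripper's body (75 mm by 177 mm) begins 78 mm behind the grasp point.
Start: joints at [55.319, 11.837, 88.321, -0, 79.842, -8.623], TCP at [0.253, 0.517, 0.205] pointing down, gripper open.
Joint ranges: [-156.59, 156.59], [-49.26, 127.26], [12.9, 141.05], [-63.56, 243.56], [4.71, 150.69], [-161.64, 161.64]. Speed limits (degrees/s): [159.86, 159.86, 180, 180, 180, 180].

### API

Orientations are given as [roll, pitch, yaw] about the fixed x, y, z axes, in that order (R = Rz(yaw) Ry(pitch) Rx(roll)).
In Python, from bench import bot gives the robot as it stands. The module is installed in compiled form; this text tells all that it offers.
- The arm moves only by the tool arm_command, never from a script. Its arguments are lists of equal length, an entry for each row: "travel": the shift along the tool's x, y, z in mm, a list of three; "roll": the turn about the tool's x in degrees; "fingers": the finger opening in mm, from 0 to 94. In form: {"travel": [[tx, ty, tz], ...], "roll": [roll, ...], "fingers": [fingers, ...]}. A call has 1 to 12 rows; each row is the pose to reach, as a shift and turn from the pose measured when the call began, along the tool's axes at that moment; what a row does not reach only later rows make up. A row lasts 1/12 s, in which the tool goes at most 41.7 mm and 7.16 degrees, less where a joint would pass 70% of its speed; a pose out of reach is approached as far as the arm can. A call with a gripper value outside its range is refused whole. The fingers move at their own pace and stop on an object; "force" is the grip in N (left out, the last holds). Time passes only in rows, so rows that repeat a pose let the fingers close. It gives the time, the measured TCP pose, the force and the opening at its end, in the units of the state.
- bot.get_obs(): the state, without advancing time (a new reading comes with each control period).
- bot.get_image(name): name is "scene" or "side" or "wrist"; returns a dict with "image" (400x640x3 uint8, blue, green, red), "intrinsics" (3x3 intrinsics, pixels), "position" and "rotation" of the camera in the world; the wrist camera has in their place "tool_from_camera" (4x4, takes a point from camera to tool coordinates, whose origin is the TCP and whose axes are the tool frame's). Camera axes: x right, y down, z forward; pixel columns grow to the right and rows downward; lengths in m; the calibration is good to about 2 mm. A picture is of the moment at which its call begins: read the wrist's pose just before it. There is no depth.
- bot.hand_in(): hands the job in, once; it reports no verdict.
Trained networks look in a picture, given as the dict that the camera call returned (one of the last four; its "shot" number tells which), for a name from the list of things; names that differ only in an ending like _2 or _b are one class to them, and where a whole thing is asked for, a point or a joint stands for the part that bears it (a point fixed in the world has none). Each returns a list of dicts, best first, with "conf" (0 to 1); they miss things now and then, are a little off and sometimes report something else, mostly with a low value. They report only what shows in the picture. A call takes as long as a camera call. They do not tell look-alikes from the thing itself.
- bot.recognise(name, picture): "at" ([x, y, z] in m, in the coordinates of the camera as it stood for that picture, good to about 4 mm: the middle of the surface that is visible of it).
The state is a dict: "t": time; "qpos": joint angles; "joint_velocities": joint speeds; "joint_efforts": joint torques, N m; "tool_pos": TCP position; "eef_rot": TCP orientation; "contact_force": force on the tool from outside, world axes, zero at the start; "ft_torque": the same for the moment, N m; "grip_width": finger opening in m.
Only numpy, scipy, OpenCV 4.12 (cv2) and the standard library are available. Lean on these libraries where they do the work, as an engineer would, in place of code of your own. Each camera call takes 0.05 s, during which the arm holds its last target. There are 200 camera calls.

### The job

Use the steel stay to lift the clear sprung flip cover on the griddle's control box, seat the stay's foot fully home in the marked slot and let go, so that the cover is left standing open against the stay's red tip. Then turn the heat knob clockwise until you feel it bear firmly on its sprung end stop, without forcing it, and let go of it. Never let the cover snap shut, do not ram the stay, and leave the other things on the counter where they are.

Things in the scene. Friction and masses are not known exactly. Their poses are not given: they have to be found in the camera images.
- griddle: Grey griddle, fixed, with a dark control box on the robot's side. Origin: centre of the box's underside, z up. Box 200 x 200 mm, flat top 100 mm high; black cooking plate beyond it, x 105 to 375, y +-170 mm, 120 mm high. Hinge wall along the box's +y edge, 14 mm thick, up to 140 mm. Knob axis at x -45, y -10 mm; slot at x 60, y -30 mm.
- hinge (a point): Middle of the cover's hinge axis, which runs along the griddle's x; at x 0, y 85, z 140 mm in the griddle's frame. Axes as the griddle's.
- cover (a joint): Opening angle of the clear flip cover (rad): 0 shut and level, underside 40 mm above the box's top, open on three sides, no lip; it reaches from the hinge 145 mm towards the griddle's -y. It lifts upward, pi/2 upright, at most 2.3. A spring (0.04 N m shut, 0.08 N m open) and its weight (0.10 kg) shut it from every angle when let go.
- cover_edge (a point): Middle of the cover's free edge (red), on its underside. The cover is a flat plate 180 mm wide (along the hinge) and 5 mm thick.
- stay: Loose steel stay, 0.11 to 0.18 kg, 12 mm thick (x), an upside-down L. Origin: centre of the foot's end; z up the post, y along the arm. Post 16 (y) x 12 mm, 122 mm high, lowest 8 mm narrowed to 12 x 9 mm. Arm 14 mm high (z 108 to 122), out to y 127 mm, red tip. It starts upright, foot in the parking block. Pinch it across its thickness at the top of the post.
- stay_foot (a point): Centre of the end of the stay's foot (the stay's origin).
- stay_tip (a point): End of the stay's arm, mid height: at y 127, z 115 mm in the stay's frame. With the foot home in the griddle's slot and the arm along the griddle's +y, it holds the cover at about 1.5 to 1.85 rad.
- block: Wooden parking block, 80 x 80 x 50 mm high, fixed; origin: centre of its underside. The stay stands in its middle, in a hole 18 mm (y) x 14 mm (x), 30 mm deep; the arm points along the block's +y.
- slot (a point): Mouth of the slot for the stay's foot in the top of the control box, between two yellow marks; 18 mm (griddle's y) x 14 mm (x), 30 mm deep, upright. It lies under the shut cover.
- slot_floor (a point): Centre of the slot's floor, 30 mm below its mouth: the foot's end stands here when home (within 8 mm counts).
- knob_grip (a point): Grip point of the heat knob, on its upright axis, 24 mm above the box's top. Skirt radius 24 mm, 4 mm high; on it an aluminium bar 44 mm long (this point's x), 12 mm wide (y), its top 35 mm above the box. Turns clockwise seen from above, friction 0.1 N m, stays where left. After 0.4 to 1.2 rad (unmarked, differs each time) it meets a sprung end stop.
- end_stop (a joint): How far the knob has pushed back the sprung stop inside the box (rad), 0 until it bears on it. Spring 1.5 N m/rad. Push it 0.1 to 0.2 rad, so that the torque felt is 0.15 to 0.3 N m more than in free turning, for a firm seat; under 0.08 is not firm, over 0.3 (0.45 N m more) is forced. When let go, the knob's friction keeps it bearing on the stop at 0.02 to 0.06 rad.
- mug: Turquoise ceramic mug, radius 40 mm, 90 mm high; bystander. Origin: centre of its underside.
- tin: Closed tin of cast aluminium, radius 48 mm, 88 mm high; bystander.
- bowl: Round glass prep bowl, radius 55 mm, 50 mm high; bystander.
- jar: Amber glass jar with a steel cap, radius 32 mm, 90 mm high; bystander.
Not all that is in view belongs to the job. What is shaped like the stay but green is not meant.

How it is judged (in metres and radians):
On the way, in this order (a step that is already met when the one before it is completed fails the run):
1. the cover stands open, held by the stay alone, the stay's foot home in the slot and the robot off it (value of joint cover above 1.4 rad and distance between stay_foot and slot_floor below 0.008 m and contact force between stay and griddle above 0.3 N and contact force between the fingers and stay below 0.1 N and contact force between the arm and griddle below 0.1 N), for 0.3 s.
2. the knob is pressed firmly against its sprung end stop (value of joint end_stop above 0.08 rad), for 0.2 s.
At the end, for the whole second after the job is handed in: The cover stands open (over 1.4 rad) on the stay, whose foot is home in the slot (within 8 mm of its floor, tilted less than 0.2 rad, at rest), and the knob, let go, still bears on its end stop (stop pushed back over 0.012 rad) (value of joint cover above 1.4 rad and distance between stay_foot and slot_floor below 0.008 m and angle between stay's own z axis and vertical below 0.2 rad and linear speed of stay below 0.02 m/s and value of joint end_stop above 0.012 rad); the robot touches nothing.
It fails at once if the knob is forced: end stop pushed back more than 0.3 rad (value of joint end_stop above 0.3 rad).
It fails at once if the cover snaps shut (closing faster than 5 rad/s below 1 rad) (value of joint cover below 1 rad and velocity of joint cover below -5 rad/s).
It fails at once if the stay is rammed into the control box (over 30 N) (contact force between stay and griddle above 30 N).
It fails at once if a mug, tin, bowl or jar is shoved aside (over 30 mm) (distance of any of mug, tin, bowl, jar from where it was at the start of the episode above 0.03 m).
It also fails if it takes over 72 s, if anything falls off the work surface, if the arm or the gripper's body presses on something with over 40 N, if the wrist force passes 120 N, or if a joint passes its speed limit or range.

## Working session

There is one attempt and no reset: what is moved stays moved. The work goes in short steps, Python scripts to look and compute and a tool call to move; the robot and the scene stay as the last step left them, time stands still between calls to the robot, and variables do not carry over. Pictures are saved under pics/ and viewed, about 8 in all and at most 12, crops included, and the job is handed in when it is done.

Besides the shell and the picture viewer there is one more tool, called by a JSON object that holds its "name" and its "arguments". arm_command: Moves the arm, as the interface text tells. Its arguments: {"type":"object","properties":{"travel":{"type":"array"},"roll":{"type":"array"},"fingers":{"type":"array"},"force":{"type":"number"}},"required":["travel","roll","fingers"]}

```bash
mkdir -p pics
cat > h.py <<'E'
import numpy as np, cv2
from scipy.spatial.transform import Rotation as R
from bench import bot
def look(name,save=None):
    o=bot.get_obs(); p=bot.get_image(name)
    if save: cv2.imwrite('pics/'+save,p['image'])
    if 'tool_from_camera' in p:
        T=np.eye(4); T[:3,:3]=R.from_euler('xyz',o['eef_rot'],degrees=True).as_matrix(); T[:3,3]=o['tool_pos']
        p['T']=T@np.array(p['tool_from_camera'])
    else:
        T=np.eye(4); T[:3,:3]=np.array(p['rotation']).reshape(3,3); T[:3,3]=p['position']; p['T']=T
    return p
def find(p,names,n=3):
    for nm in names:
        for r in bot.recognise(nm,p)[:n]:
            w=p['T']@np.append(r['at'],1); uv=px(p,w[:3])
            print(nm,round(r['conf'],2),w[:3].round(4),uv.round())
def px(p,w):
    c=np.linalg.inv(p['T'])@np.append(w,1); q=np.array(p['intrinsics'])@c[:3]; return q[:2]/q[2]
def onplane(p,uv,z):
    d=p['T'][:3,:3]@np.linalg.inv(p['intrinsics'])@np.array([uv[0],uv[1],1.]); o=p['T'][:3,3]
    return o+d*(z-o[2])/d[2]
E
python3 - <<'E'
from h import *
o=bot.get_obs();print(o)
for c in ['scene','side','wrist']:
    p=look(c,c+'0.png');print(c,p['T'].round(3).tolist(), np.array(p['intrinsics']).round(1).tolist())
    find(p,['griddle','cover_edge','cover','stay','stay_tip','stay_foot','block','slot','knob_grip','hinge','mug','tin','bowl','jar'],2)
E
```

```text
{'t': 0.0, 'qpos': array([ 5.53186226e+01,  1.18831419e+01,  8.84051518e+01,  1.14900680e-03,
        7.98416623e+01, -8.62389459e+00]), 'joint_velocities': array([ 0.03741828,  0.01314481,  0.03493416,  0.08542919, -0.03070668,
        0.07443198]), 'joint_efforts': array([ 8.85242207e-04, -3.70867717e+01, -2.81420374e+01,  6.98133046e-02,
        3.59763438e-02, -1.67026515e-04]), 'tool_pos': array([0.2521251 , 0.5158703 , 0.20429888]), 'eef_rot': array([ -99.12231822,   89.87003903, -125.18000493]), 'contact_force': array([ 0.3088257 , -0.30831985,  0.2681962 ]), 'ft_torque': array([ 0.04611181, -0.02390516, -0.01377957]), 'grip_width': 0.09388542927980949}Traceback (most recent call last):
  File "<stdin>", line 4, in <module>
  File "h.py", line 11, in look
    T=np.eye(4); T[:3,:3]=np.array(p['rotation']).reshape(3,3); T[:3,3]=p['position']; p['T']=T
                          ~~~~~~~~~~~~~~~~~~~~~~~~~~~~~~~^^^^^
ValueError: cannot reshape array of size 3 into shape (3,3)
```

```bash
sed -i "s/np.array(p\['rotation'\]).reshape(3,3)/R.from_euler('xyz',p['rotation'],degrees=True).as_matrix()/" h.py
python3 - <<'E'
from h import *
for c in ['scene','side','wrist']:
    p=look(c,c+'0.png');print(c,p['T'].round(3).tolist(), np.array(p['intrinsics']).round(1).tolist())
    find(p,['griddle','cover_edge','stay','stay_tip','stay_foot','block','slot','knob_grip','hinge','mug','tin','bowl','jar'],2)
E
```

```text
scene [[0.151, 0.805, -0.573, 1.112], [0.988, -0.132, 0.075, -0.073], [-0.015, -0.578, -0.816, 0.967], [0.0, 0.0, 0.0, 1.0]] [[381.1, 0.0, 323.2], [0.0, 381.1, 202.4], [0.0, 0.0, 1.0]]
griddle 0.56 [0.7953 0.0371 0.0902] [354. 302.]
griddle 0.24 [0.5848 0.0494 0.1476] [344. 215.]
cover_edge 0.76 [0.5832 0.0484 0.1488] [344. 214.]
stay 0.97 [ 0.2808 -0.4061  0.0126] [187. 179.]
stay 0.64 [ 0.4726 -0.2359  0.1294] [233. 199.]
stay_tip 0.9 [ 0.2794 -0.4068  0.0102] [187. 180.]
stay_tip 0.8 [ 0.474  -0.2365  0.1334] [233. 198.]
stay_foot 0.76 [ 0.4729 -0.2364  0.1296] [233. 199.]
stay_foot 0.73 [ 0.2851 -0.4069  0.012 ] [187. 181.]
block 0.97 [ 0.4803 -0.2743  0.0465] [226. 220.]
slot 0.58 [0.7983 0.0314 0.0919] [352. 304.]
hinge 0.79 [0.7974 0.0347 0.0979] [354. 302.]
hinge 0.6 [0.4324 0.4506 0.073 ] [464. 170.]
mug 0.76 [ 0.6433 -0.3709  0.0498] [189. 276.]
mug 0.46 [0.7918 0.0332 0.0898] [352. 301.]
tin 0.93 [0.4308 0.4461 0.0733] [463. 169.]
bowl 0.59 [ 0.4847 -0.4891  0.029 ] [152. 234.]
jar 0.81 [0.5636 0.477  0.0719] [490. 203.]
jar 0.54 [ 0.6432 -0.3691  0.0509] [189. 276.]
side 
[... 669 characters left out ...]
 [362. 197.]
knob_grip 0.56 [0.5252 0.0127 0.1013] [323. 204.]
hinge 0.77 [ 0.6862 -0.018   0.0938] [364. 196.]
mug 0.57 [ 0.6345 -0.3765  0.0544] [426. 266.]
mug 0.45 [0.5411 0.464  0.0589] [265. 163.]
tin 0.79 [0.408  0.4265 0.0563] [241. 176.]
bowl 0.88 [ 0.515  -0.4667  0.0266] [420. 308.]
jar 0.88 [0.5412 0.4644 0.0583] [265. 163.]
wrist [[0.44, 0.864, 0.246, 0.181], [0.898, -0.423, -0.12, 0.551], [0.0, 0.273, -0.962, 0.385], [0.0, 0.0, 0.0, 1.0]] [[350.6, 0.0, 316.2], [0.0, 350.6, 200.2], [0.0, 0.0, 1.0]]
stay_foot 0.39 [0.5271 0.4901 0.0347] [395. 387.]
hinge 0.25 [0.5241 0.4909 0.0331] [395. 384.]
tin 0.73 [0.3831 0.4684 0.071 ] [330. 320.]
jar 0.68 [0.5256 0.4884 0.0328] [393. 386.]
```

View pics/scene0.png

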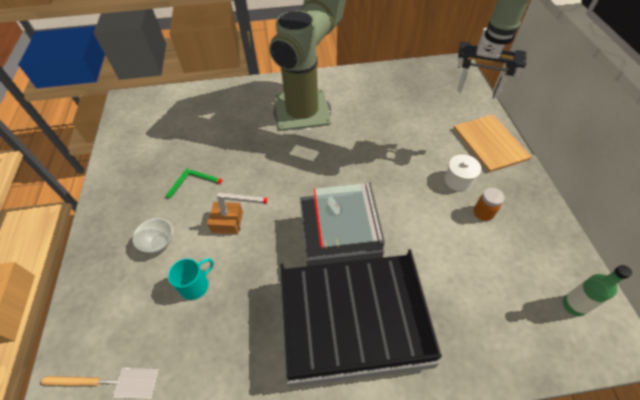

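View pics/side0.png

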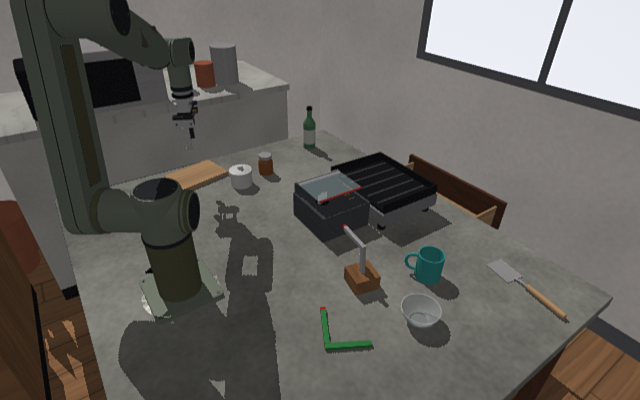

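```bash
cat >> h.py <<'E'
def st():
    o=bot.get_obs(); M=R.from_euler('xyz',o['eef_rot'],degrees=True).as_matrix()
    y=M[:,1]; print('t',round(o['t'],2),'tcp',o['tool_pos'].round(4),'Yang',np.degrees(np.arctan2(y[1],y[0])).round(2),'xax',M[:,0].round(4),'q',o['qpos'].round(1),'F',o['contact_force'].round(2),'M',o['ft_torque'].round(3),'w',round(o['grip_width'],4)); return o,M
def go(d):
    o,M=st(); print('tool travel for world',d,(M.T@(np.array(d)-o['tool_pos'])*1000).round(1))
E
python3 - <<'E'
from h import *
o,M=st();print(M.round(3))
go([0.46,-0.10,0.40])
p=cv2.imread('pics/scene0.png');q=cv2.imread('pics/side0.png')
a=cv2.resize(p[170:270,200:400],None,fx=4,fy=4,interpolation=3)[:300]
b=cv2.resize(q[165:305,280:440],None,fx=4,fy=4,interpolation=3)
cv2.imwrite('pics/c1.png',cv2.resize(q[165:305,280:440],(685,600),interpolation=2))
E
```

```text
t 2.15 tcp [0.2526 0.5166 0.2055] Yang 63.94 xax [ 0.  0. -1.] q [55.3 11.8 88.3 -0.  79.8 -8.6] F [ 1.4  -0.04  0.22] M [-0.022 -0.013 -0.015] w 0.0943
[[ 0.     0.439  0.898]
 [ 0.     0.898 -0.439]
 [-1.     0.     0.   ]]
t 2.15 tcp [0.2526 0.5166 0.2055] Yang 63.94 xax [ 0.  0. -1.] q [55.3 11.8 88.3 -0.  79.8 -8.6] F [ 1.4  -0.04  0.22] M [-0.022 -0.013 -0.015] w 0.0943
tool travel for world [0.46, -0.1, 0.4] [-194.6 -462.8  457.1]
```

{"name": "arm_command", "arguments": {"travel": [[-195,-454,497],[-195,-454,497],[-195,-454,497],[-195,-454,497],[-195,-454,497],[-195,-454,497],[-195,-454,497],[-195,-454,497],[-195,-454,497],[-195,-454,497],[-195,-454,497],[-195,-454,497]], "roll": [7,14,21,28,35,42,49,56,63,64,64,64], "fingers": [94,94,94,94,94,94,94,94,94,94,94,94]}}

```text
t: 3.15
tool_pos: [0.4291, 0.0679, 0.3455]
eef_rot: [95.7, 89.9, 5.6]
contact_force: [1.1, -0.4, -0.9]
grip_width: 0.0941
```

Run:
```python
from h import *
go([0.5,-0.11,0.40])
```

```text
t 3.15 tcp [0.4291 0.0679 0.3455] Yang -0.06 xax [ 1.2e-03  1.0e-04 -1.0e+00] q [ -2.5 -10.3  94.5   0.   95.7  -2.4] F [ 1.15 -0.43 -0.9 ] M [-0.078  0.038 -0.022] w 0.0941
tool travel for world [0.5, -0.11, 0.4] [-54.4  71.2 177.8]
```

{"name": "arm_command", "arguments": {"travel": [[-55,70,178],[-55,70,178],[-55,70,178],[-55,70,178],[-55,70,178],[-55,70,178],[-55,70,178]], "roll": [0,0,0,0,0,0,0], "fingers": [94,94,94,94,94,94,94]}}

```text
t: 3.73
tool_pos: [0.4992, -0.1117, 0.4006]
eef_rot: [110.9, 89.9, 20.7]
contact_force: [-0.1, 0.3, 0.9]
grip_width: 0.0939
```

Run:
```python
from h import *
st()
p=look('wrist','w1.png'); np.save('w1T.npy',p['T'])
find(p,['stay','stay_tip','block','slot','knob_grip','cover_edge','hinge'],2)
```

```text
t 3.73 tcp [ 0.4992 -0.1117  0.4006] Yang -0.25 xax [ 1.1e-03  4.0e-04 -1.0e+00] q [-22.4  -0.6  79.4   0.  101.1 -22.1] F [-0.06  0.35  0.92] M [-0.116  0.059 -0.049] w 0.0939
stay 0.81 [ 0.3002 -0.4425  0.0139] [210. 329.]
stay 0.6 [ 0.4755 -0.2113  0.1381] [299. 239.]
stay_tip 0.69 [ 0.3016 -0.4367  0.0131] [211. 326.]
stay_tip 0.57 [ 0.4737 -0.209   0.1334] [297. 236.]
block 0.88 [ 0.4542 -0.2741  0.0486] [289. 254.]
slot 0.57 [ 0.7315 -0.0052  0.0946] [493.  79.]
cover_edge 0.93 [0.576  0.0265 0.1458] [382.  47.]
hinge 0.94 [ 0.7295 -0.0042  0.0926] [490.  78.]
```

View pics/w1.png

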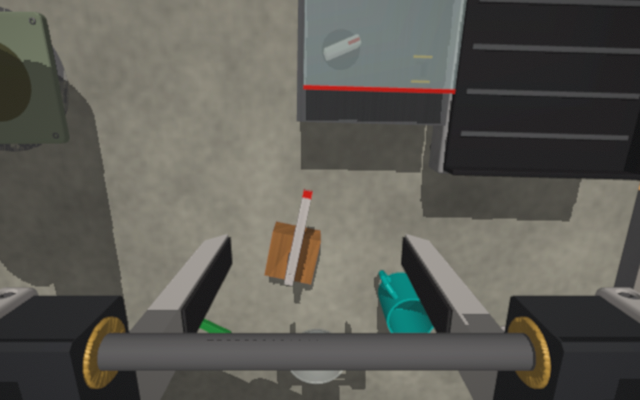

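```bash
cat > seg.py <<'E'
from h import *
def blobs(im,kind):
    h=cv2.cvtColor(im,cv2.COLOR_BGR2HSV)
    if kind=='red': m=cv2.inRange(h,(0,150,90),(6,255,255))|cv2.inRange(h,(174,150,90),(180,255,255))
    if kind=='yel': m=cv2.inRange(h,(20,50,120),(36,255,255))
    n,l,s,c=cv2.connectedComponentsWithStats(m)
    out=[]
    for i in range(1,n):
        if s[i,4]>=8:
            ys,xs=np.where(l==i); out.append((s[i,4],s[i,:4].tolist(),c[i].round(1).tolist(),cv2.minAreaRect(np.c_[xs,ys].astype(np.float32))))
    return out
E
python3 - <<'E'
from seg import *
im=cv2.imread('pics/w1.png')
K=np.array([[350.6,0,316.2],[0,350.6,200.2],[0,0,1.]])
p={'T':np.load('w1T.npy'),'intrinsics':K}
for k in ['red','yel']:
    for b in blobs(im,k): print(k,b)
P=lambda u,v,z:print((u,v,z),onplane(p,(u,v),z).round(4))
P(303.5,88,.144);P(455,91,.144)
P(423,56.5,.1);P(420.5,81.5,.1)
P(308,190,.142);P(292,284,.142);P(285,283,.142)
P(342,48,.1)
z=cv2.resize(im[0:130,290:470],None,fx=4.4,fy=4.4,interpolation=2)[:600]
cv2.imwrite('pics/w1c.png',z[:600,:800])
E
```

```text
red (np.int32(668), [303, 85, 153, 9], [378.5, 89.1], ((379.0090637207031, 89.18867492675781), (152.0810546875, 4.4618940353393555), 1.6602822542190552))
red (np.int32(59), [303, 191, 9, 8], [307.1, 194.1], ((307.0, 194.5), (7.0, 8.0), 90.0))
yel (np.int32(38), [414, 55, 18, 3], [422.1, 56.4], ((422.5, 56.0), (2.0, 17.0), 90.0))
yel (np.int32(39), [411, 80, 18, 3], [419.3, 81.2], ((419.5, 81.0), (2.0, 17.0), 90.0))
yel (np.int32(128), [86, 319, 21, 38], [93.8, 336.1], ((94.38832092285156, 336.0306091308594), (7.309343338012695, 40.716304779052734), 25.27772331237793))
yel (np.int32(19), [526, 318, 7, 8], [529.1, 321.4], ((528.8536987304688, 320.81707763671875), (7.964861869812012, 3.4358229637145996), 51.34019470214844))
yel (np.int32(51), [532, 324, 11, 14], [536.6, 330.7], ((536.3114013671875, 330.6603698730469), (14.860673904418945, 4.953557968139648), 60.945396423339844))
yel (np.int32(32), [538, 338, 7, 11], [541.7, 342.2], ((541.85009765625, 342.550048828125), (9.803061485290527, 5.05964469909668), 71.56505584716797))
yel (np.int32(23), [544, 358, 7, 9], [546.8, 362.5], ((547.0, 362.0), (6.0, 8.0), 0.0))
yel (np.int32(100), [83, 362, 11, 25], [86.8, 373.9], ((87.17878723144531, 374.1866455078125), (25.1761531829834, 6.55998420715332), 77.19573211669922))
yel (np.int32(90), [540, 367, 10, 20], [544.9, 376.6], ((545.15087890625, 376.9716796875), (6.043863773345947, 20.192001342773438), 15.945395469665527))
(303.5, 88, 0.144) [ 0.4851 -0.0174  0.144 ]
(455, 91, 0.144) [ 0.665  -0.0217  0.144 ]
(423, 56.5, 0.1) [0.6366 0.0216 0.1   ]
(420.5, 81.5, 0.1) [ 0.6357 -0.0086  0.1   ]
(308, 190, 0.142) [ 0.4889 -0.1424  0.142 ]
(292, 284, 0.142) [ 0.4651 -0.2771  0.142 ]
(285, 283, 0.142) [ 0.4554 -0.2755  0.142 ]
(342, 48, 0.1) [0.5332 0.0321 0.1   ]
```

View pics/w1c.png

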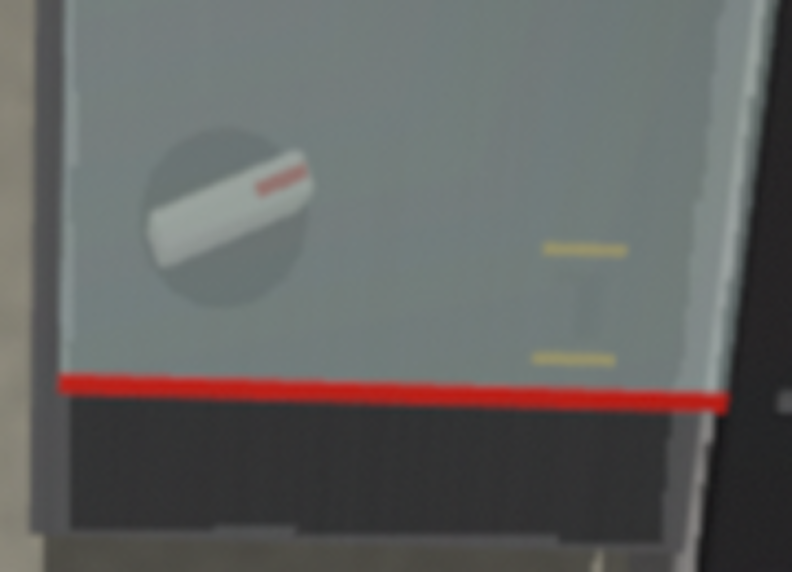

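{"name": "arm_command", "arguments": {"travel": [[220,-35,155],[220,-35,155],[220,-35,155],[220,-35,155],[220,-35,155],[220,-35,155],[220,-35,155],[220,-35,155],[220,-35,155]], "roll": [5,10.7,10.7,10.7,10.7,10.7,10.7,10.7,10.7], "fingers": [60,60,60,60,60,60,60,60,60]}}

```text
t: 4.88
tool_pos: [0.4634, -0.2635, 0.1799]
eef_rot: [-161.2, 89.9, 98.0]
contact_force: [0.6, 0.2, -0.3]
grip_width: 0.06
```

Run:
```python
from seg import *
st()
p=look('wrist','w2.png'); np.save('w2T.npy',p['T'])
for b in blobs(p['image'],'red'): print(b)
```

```text
t 4.88 tcp [ 0.4634 -0.2635  0.1799] Yang -10.72 xax [-3.0e-04  2.1e-03 -1.0e+00] q [-39.    8.1  95.8   0.1  76.2 -28.3] F [ 0.64  0.2  -0.28] M [-0.053  0.074 -0.025] w 0.06
(np.int32(357), [310, 33, 21, 18], [320.1, 41.4], ((320.0, 41.5), (17.0, 20.0), 90.0))
(np.int32(115), [166, 241, 17, 11], [173.2, 246.1], ((173.8477020263672, 246.13198852539062), (15.816844940185547, 9.404610633850098), 4.085616588592529))
```

View pics/w2.png

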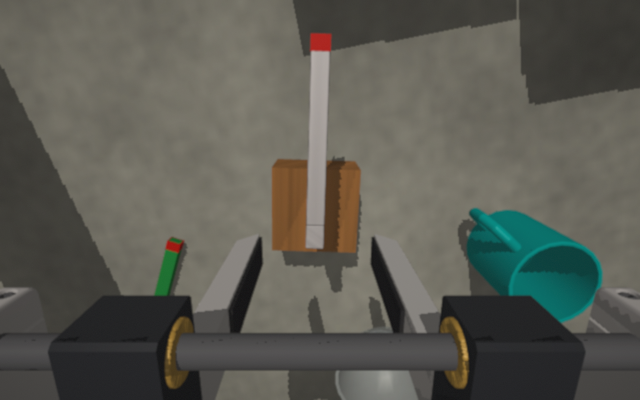

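Run:
```python
from seg import *
K=np.array([[350.6,0,316.2],[0,350.6,200.2],[0,0,1.]])
p={'T':np.load('w2T.npy'),'intrinsics':K}
t=onplane(p,(320.5,33),.142)
for v in (226,248):
    r=onplane(p,(315,v),.142); d=t-r; print(t.round(4),r.round(4),np.linalg.norm(d).round(4),np.degrees(np.arctan2(d[1],d[0]))-90)
d/=np.linalg.norm(d); go((t-.127*d)*[1,1,0]+[0,0,.112]); print(d)
```

```text
[ 0.4876 -0.1494  0.142 ] [ 0.4627 -0.2629  0.142 ] 0.1162 -12.364897349856832
[ 0.4876 -0.1494  0.142 ] [ 0.4598 -0.2782  0.142 ] 0.1318 -12.182622181977266
t 4.93 tcp [ 0.4646 -0.2638  0.1816] Yang -10.65 xax [ 0.0025 -0.     -1.    ] q [-38.9   8.   95.7   0.1  76.2 -28.3] F [ 0.53 -0.14 -0.47] M [-0.064  0.041  0.003] w 0.0602
tool travel for world [ 0.4608054  -0.27349313  0.112     ] [69.6 -2.1 10.3]
[0.21102834 0.97747994 0.        ]
```

{"name": "arm_command", "arguments": {"travel": [[30,-2,8.5],[60,-2,8.5],[69,-2,8.5],[69,-2,8.5],[69,-2,8.5],[69,-2,8.5],[69,-2,8.5],[69,-2,8.5],[69,-2,8.5],[69,-2,8.5],[69,-2,8.5],[69,-2,8.5]], "roll": [1.4,1.4,1.4,1.4,1.4,1.4,1.4,1.4,1.4,1.4,1.4,1.4], "fingers": [60,60,60,60,0,0,0,0,0,0,0,0], "force": 60}}

```text
t: 5.93
tool_pos: [0.4612, -0.2718, 0.1127]
eef_rot: [99.4, 89.9, -2.7]
contact_force: [2.2, -0.3, -0.4]
grip_width: 0.0116
```

Run:
```python
from h import *
st()
```

```text
t 5.93 tcp [ 0.4612 -0.2718  0.1127] Yang -12.06 xax [ 2.6e-03 -1.0e-04 -1.0e+00] q [-39.8  12.5  99.3   0.1  68.1 -27.8] F [ 2.21 -0.35 -0.41] M [-0.126 -0.322  0.01 ] w 0.0116
```

{"name": "arm_command", "arguments": {"travel": [[-20,0,0],[-45,0,0],[-70,0,0],[-85,0,0],[-85,25,-25],[-85,50,-50],[-85,75,-75],[-85,100,-100],[-85,125,-125],[-85,143,-144],[-85,143,-144],[-85,143,-144]], "roll": [0,0,0,0,-3,-6,-9,-10.6,-10.6,-10.6,-10.6,-10.6], "fingers": [0,0,0,0,0,0,0,0,0,0,0,0]}}

```text
t: 6.93
tool_pos: [0.6312, -0.1598, 0.1969]
eef_rot: [105.9, 90.0, 14.6]
contact_force: [-0.1, -0.4, -2.0]
grip_width: 0.0116
```

Run:
```python
from seg import *
go([.6316,-.161,.102])
p=look('wrist','w3.png'); np.save('w3T.npy',p['T'])
for k in('red','yel'):
  for b in blobs(p['image'],k): print(k,b)
```

```text
t 6.93 tcp [ 0.6312 -0.1598  0.1969] Yang -1.33 xax [ 6.e-04  2.e-04 -1.e+00] q [-21.8  21.3  77.3   0.   81.4 -20.5] F [-0.14 -0.39 -1.97] M [-0.121  0.08   0.019] w 0.0116
tool travel for world [0.6316, -0.161, 0.102] [94.9  0.4  1.2]
red (np.int32(9), [198, 0, 9, 1], [202.0, 0.0], ((202.0, 0.0), (8.0, 0.0), 180.0))
red (np.int32(356), [224, 0, 142, 6], [306.5, 1.2], ((294.5, 2.499999523162842), (140.99996948242188, 4.999999046325684), 0.0))
red (np.int32(49), [41, 299, 10, 10], [44.8, 303.7], ((45.86470413208008, 303.64117431640625), (7.2671709060668945, 10.087267875671387), 77.47119140625))
yel (np.int32(46), [283, 322, 6, 15], [285.4, 329.3], ((285.4705810546875, 329.11767578125), (4.3656415939331055, 14.067066192626953), 14.03624439239502))
yel (np.int32(20), [345, 322, 5, 8], [346.8, 325.6], ((346.5, 325.50006103515625), (6.063390731811523, 4.6081767082214355), 75.96376037597656))
yel (np.int32(12), [347, 334, 4, 5], [348.0, 335.8], ((347.9000244140625, 335.800048828125), (4.0249223709106445, 2.683281421661377), 63.43495178222656))
yel (np.int32(26), [282, 338, 4, 12], [283.9, 343.7], ((283.9324035644531, 343.40545654296875), (2.959181785583496, 11.014732360839844), 9.462322235107422))
yel (np.int32(82), [282, 351, 5, 32], [283.9, 369.1], ((284.0, 366.5), (31.0, 4.0), 90.0))
yel (np.int32(9), [347, 357, 3, 5], [348.3, 359.0], ((348.0, 359.0), (4.0, 2.0), 90.0))
yel (np.int32(8), [348, 363, 2, 5], [348.5, 364.8], ((348.5, 365.0), (4.0, 1.0), 90.0))
yel (np.int32(11), [345, 371, 3, 5], [345.8, 373.3], ((346.0, 373.0), (4.0, 2.0), 90.0))
yel (np.int32(26), [346, 376, 5, 11], [347.7, 380.2], ((348.0, 381.0), (10.0, 4.0), 90.0))
```

View pics/w3.png

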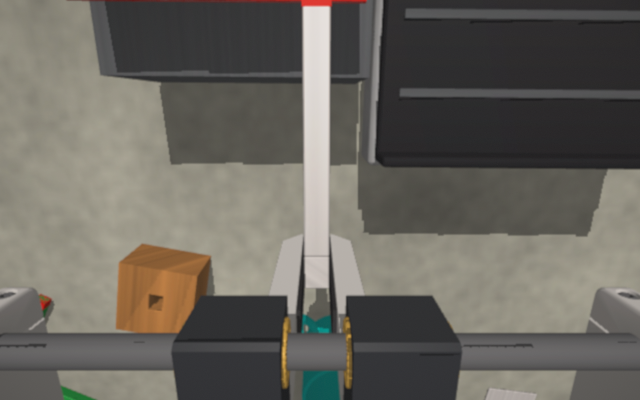

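{"name": "arm_command", "arguments": {"travel": [[20,0,0],[45,0,0],[70,0,0],[90,0,0],[95,0,0],[95,0,0],[95,0,0]], "roll": [0,0,0,0,0,0,0], "fingers": [0,0,0,0,0,0,0]}}

```text
t: 7.57
tool_pos: [0.6303, -0.1616, 0.103]
eef_rot: [67.7, 89.9, -23.8]
contact_force: [0.3, -0.3, -0.1]
grip_width: 0.0117
```

Run:
```python
from seg import *
o,M=st()
p=look('wrist','w4.png')
for b in blobs(p['image'],'red'): print(b)
m=M
for dz in (0.0293,.0233): print(px(p,o['tool_pos']+np.array([0.127*-m[0,2],-0.127*m[1,2],dz])))
p=look('side','s4.png')
cv2.imwrite('pics/s4c.png',cv2.resize(p['image'][150:300,280:440],(640,600),interpolation=2))
```

```text
t 7.57 tcp [ 0.6303 -0.1616  0.103 ] Yang -1.48 xax [ 1.1e-03 -5.0e-04 -1.0e+00] q [-22.   26.1  82.3  -0.   71.6 -20.5] F [ 0.34 -0.26 -0.06] M [-0.087  0.045  0.05 ] w 0.0117
(np.int32(163), [301, 0, 30, 6], [316.2, 2.3], ((315.5, 2.5), (5.0, 29.0), 90.0))
[315.95933953 -31.05566131]
[315.942188   -25.50455466]
```

View pics/s4c.png

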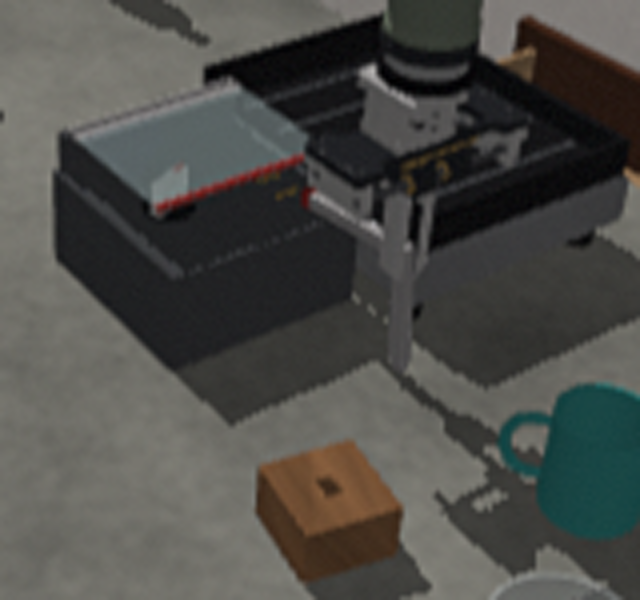

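{"name": "arm_command", "arguments": {"travel": [[0,0,-15],[0,1,-30],[0,1,-45],[0,1,-60],[0,1,-60],[-8,1,-62],[-16,1,-64],[-24,1,-66],[-24,1,-66],[-24,1,-66]], "roll": [0,0,0,0,0,0,0,0,0,0], "fingers": [0,0,0,0,0,0,0,0,0,0]}}

```text
t: 8.5
tool_pos: [0.6351, -0.0963, 0.1296]
eef_rot: [72.3, 89.6, -19.2]
contact_force: [0.9, 0.4, -2.0]
grip_width: 0.0118
```

Run:
```python
from seg import *
o,M=st()
p=look('wrist','w5.png')
for b in blobs(p['image'],'red'): print(b[:3])
p=look('side','s5.png')
for b in blobs(p['image'],'red'): print(b[:3])
print(px(p,o['tool_pos']-0.127*M[:,2]+np.array([0,0,.0223])))
```

```text
t 8.5 tcp [ 0.6351 -0.0963  0.1296] Yang -1.48 xax [ 0.0065 -0.0023 -1.    ] q [-16.3  23.4  82.8  -0.   73.5 -14.8] F [ 0.87  0.4  -2.  ] M [-0.135 -0.038 -0.008] w 0.0118
(np.int32(4661), [0, 102, 381, 14], [190.0, 108.4])
(np.int32(10), [342, 188, 10, 4], [346.5, 189.5])
(np.int32(9), [320, 307, 5, 2], [322.2, 307.6])
[345.82867024 180.71373822]
```

```bash
cat >> seg.py <<'E'
G=R.from_euler('z',-1.4,degrees=True).as_matrix(); SL=np.array([.6355,.0075,.1]); O=SL-G@np.array([.060,-.030,.1])
def g2w(g): return O+G@np.array(g)
def cov(p,u,v):
    best=min(np.arange(0,2.2,.01),key=lambda t:abs(px(p,g2w([(SL[0]-O[0]) if 0 else .03,.085-.145*np.cos(t),.14+.145*np.sin(t)]))[1]-v))
    return best
E
python3 - <<'E'
from seg import *
p=look('wrist');o,M=st();b=max(blobs(p['image'],'red'),key=lambda b:b[0]); print(b[:3],'theta',cov(p,*b[2]))
print('griddle tcp',G.T@(o['tool_pos']-O), 'expect top', .1296+.0293)
E
```

```text
t 8.65 tcp [ 0.634  -0.0961  0.1279] Yang -1.49 xax [ 0.0037 -0.0016 -1.    ] q [-16.3  23.4  82.8  -0.   73.5 -14.8] F [ 0.25 -0.18 -2.5 ] M [-0.207 -0.002 -0.087] w 0.0116
(np.int32(4701), [0, 102, 383, 15], [190.8, 108.8]) theta 0.2
griddle tcp [ 0.06108052 -0.13364723  0.12793741] expect top 0.15889999999999999
```

{"name": "arm_command", "arguments": {"travel": [[-8,0,-2],[-16,0,-4],[-24,0,-6],[-32,0,-8],[-40,0,-10],[-48,0,-12],[-56,0,-14],[-64,0,-16],[-72,0,-16],[-80,0,-16],[-84,0,-16],[-84,0,-16]], "roll": [0,0,0,0,0,0,0,0,0,0,0,0], "fingers": [0,0,0,0,0,0,0,0,0,0,0,0]}}

```text
t: 9.65
tool_pos: [0.635, -0.0805, 0.2138]
eef_rot: [69.7, 89.6, -21.8]
contact_force: [0.0, -1.5, -1.8]
grip_width: 0.0113
```

Run:
```python
from seg import *
p=look('wrist','w6.png');o,M=st()
for b in blobs(p['image'],'red'):print(b[:3],'theta',cov(p,*b[2]))
print('griddle tcp',G.T@(o['tool_pos']-O), 'foot z', o['tool_pos'][2]-.0927)
```

```text
t 9.7 tcp [ 0.6347 -0.0805  0.213 ] Yang -1.51 xax [ 0.0055 -0.0024 -1.    ] q [-14.9  19.1  78.3  -0.1  82.2 -13.4] F [ 0.58 -1.3  -2.2 ] M [-0.356  0.045 -0.037] w 0.0116
(np.int32(5037), [0, 0, 396, 20], [228.8, 8.0]) theta 0.89
(np.int32(21), [83, 7, 10, 4], [87.3, 8.9]) theta 0.89
(np.int32(31), [105, 8, 13, 4], [110.8, 9.9]) theta 0.89
(np.int32(47), [127, 9, 16, 4], [133.0, 10.5]) theta 0.88
(np.int32(92), [167, 43, 19, 12], [176.0, 48.5]) theta 0.78
griddle tcp [ 0.06135374 -0.1179819   0.21295403] foot z 0.12025403287760086
```

View pics/w6.png

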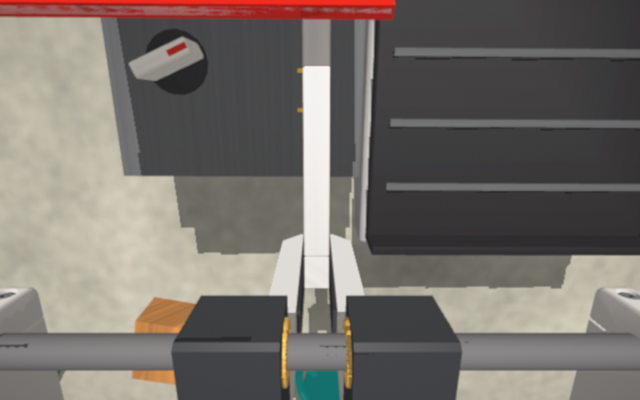

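Run:
```python
from seg import *
im=cv2.imread('pics/w6.png'); o,M=st(); p=look('wrist')
for b in blobs(p['image'],'yel')[:4]: print(b[:3])
for uv in [(124.5,176),(353,176),(300,70.5),(300,109.5)]:
    w=onplane(p,uv,.1); print(uv,w.round(4),(G.T@(w-O)).round(4))
w=onplane(p,(177,62),.1); print('knob skirt',w,(G.T@(w-O)).round(4))
```

```text
t 9.7 tcp [ 0.6347 -0.0805  0.213 ] Yang -1.51 xax [ 0.0055 -0.0024 -1.    ] q [-14.9  19.1  78.3  -0.1  82.2 -13.4] F [ 0.58 -1.3  -2.2 ] M [-0.356  0.045 -0.037] w 0.0116
(np.int32(20), [298, 68, 4, 5], [299.5, 70.0])
(np.int32(17), [298, 108, 4, 5], [299.5, 109.6])
(np.int32(192), [282, 318, 7, 70], [284.7, 353.0])
(np.int32(54), [344, 321, 6, 17], [346.6, 328.4])
(124.5, 176) [ 0.4737 -0.0581  0.1   ] [-0.1001 -0.0995  0.1   ]
(353, 176) [ 0.6672 -0.0636  0.1   ] [ 0.0934 -0.1003  0.1   ]
(300, 70.5) [0.6255 0.0219 0.1   ] [ 0.0497 -0.0158  0.1   ]
(300, 109.5) [ 0.6243 -0.0077  0.1   ] [ 0.0492 -0.0454  0.1   ]
knob skirt [0.53030534 0.03066713 0.1       ] [-0.0457 -0.0094  0.1   ]
```

Run:
```python
from seg import *
for f,rr in (('w3.png',(235,270)),('w6.png',(235,270))):
    im=cv2.imread('pics/'+f).astype(int); print(f,im[250:296:1,316].sum(1).tolist())
    print([im[r,295:340].sum(1).tolist() for r in (245,)])
p=look('wrist'); o,M=st()
for r in (256,287):
    w=onplane(p,(316,r),o['tool_pos'][2]+.0293); print(r,(M.T@(w-o['tool_pos'])).round(4))
```

```text
w3.png [572, 570, 571, 568, 553, 509, 499, 572, 595, 588, 587, 590, 590, 586, 581, 578, 572, 568, 567, 569, 573, 575, 576, 578, 578, 577, 581, 583, 585, 590, 587, 581, 573, 566, 558, 552, 545, 488, 374, 310, 300, 299, 296, 296, 295, 297]
[[528, 530, 528, 528, 530, 526, 479, 356, 291, 421, 536, 581, 585, 585, 583, 582, 577, 577, 574, 572, 573, 573, 574, 576, 579, 580, 583, 585, 586, 587, 588, 587, 560, 471, 317, 297, 438, 518, 531, 528, 530, 528, 528, 530, 528]]
w6.png [690, 690, 690, 690, 680, 646, 636, 691, 705, 700, 700, 701, 702, 699, 697, 694, 691, 690, 688, 688, 692, 693, 694, 693, 694, 694, 696, 698, 699, 701, 701, 697, 693, 687, 682, 677, 673, 615, 448, 320, 295, 298, 301, 302, 304, 308]
[[660, 659, 659, 659, 661, 658, 610, 454, 372, 536, 670, 698, 699, 699, 698, 696, 696, 694, 692, 693, 691, 691, 692, 693, 696, 696, 697, 699, 699, 702, 702, 701, 688, 605, 411, 384, 558, 652, 662, 660, 658, 659, 658, 659, 659]]
t 9.8 tcp [ 0.6342 -0.0803  0.2118] Yang -1.52 xax [ 0.0037 -0.0018 -1.    ] q [-14.9  19.1  78.4  -0.   82.2 -13.4] F [-0.49 -0.54 -0.39] M [-0.281 -0.004 -0.024] w 0.0116
256 [-0.0293  0.0001 -0.0098]
287 [-0.0293  0.0001  0.0064]
```

{"name": "arm_command", "arguments": {"travel": [[0,0,-8],[0,0,-16],[0,0,-24],[0,0,-32],[0,-1,-40],[0,-1,-48],[0,-1,-56],[0,-1,-64],[0,-1.5,-72],[0,-1.5,-80],[0,-1.5,-86],[0,-1.5,-86]], "roll": [0,0,0,0,0,0,0,0,0,0,0,0], "fingers": [0,0,0,0,0,0,0,0,0,0,0,0]}}

```text
t: 10.8
tool_pos: [0.6348, 0.0073, 0.2115]
eef_rot: [72.6, 89.8, -18.9]
contact_force: [0.7, -1.2, -0.1]
grip_width: 0.0117
```

Run:
```python
from seg import *
for i in range(3): go([.6352,.0053,.2]); p=look('wrist','w7.png' if i==0 else None)
for k in ('red','yel'):
  for b in blobs(p['image'],k)[:5]:print(k,b[:3],onplane(p,b[2],.1).round(4) if k=='yel' else '')
p=look('side','s7.png')
for b in blobs(p['image'],'red'):print(b[:3])
a=cv2.imread('pics/w7.png')[:300,200:440]; b=p['image'][130:260,290:420]
c=np.hstack([cv2.resize(a,(320,400)),cv2.resize(b,(400,400),interpolation=2)]); cv2.imwrite('pics/c7.png',c)
```

```text
t 10.8 tcp [0.6348 0.0073 0.2115] Yang -1.43 xax [ 0.0034 -0.0012 -1.    ] q [-7.1 18.6 79.1 -0.  82.1 -5.7] F [ 0.65 -1.22 -0.09] M [-0.163  0.001  0.01 ] w 0.0117
tool travel for world [0.6352, 0.0053, 0.2] [11.5  0.4  1.9]
t 10.85 tcp [0.6349 0.0064 0.2116] Yang -1.45 xax [ 0.0035 -0.0017 -1.    ] q [-7.2 18.6 79.1 -0.1 82.1 -5.7] F [-0.   -0.39 -0.43] M [-0.202  0.098 -0.01 ] w 0.0116
tool travel for world [0.6352, 0.0053, 0.2] [11.6  0.3  1.1]
t 10.9 tcp [0.6349 0.0059 0.2117] Yang -1.48 xax [ 0.0036 -0.002  -1.    ] q [-7.2 18.6 79.1 -0.1 82.1 -5.7] F [ 0.47  0.19 -0.31] M [-0.137  0.139 -0.012] w 0.0116
tool travel for world [0.6352, 0.0053, 0.2] [11.7  0.3  0.6]
red (np.int32(167), [302, 0, 28, 6], [315.6, 2.5]) 
red (np.int32(57), [184, 170, 16, 9], [191.6, 174.1]) 
yel (np.int32(249), [281, 321, 7, 67], [283.9, 354.8]) [ 0.5992 -0.1548  0.1   ]
yel (np.int32(270), [344, 320, 8, 68], [348.5, 354.0]) [ 0.6629 -0.1558  0.1   ]
(np.int32(11), [305, 140, 11, 3], [310.0, 141.1])
(np.int32(9), [320, 307, 5, 2], [322.2, 307.6])
```

View pics/c7.png

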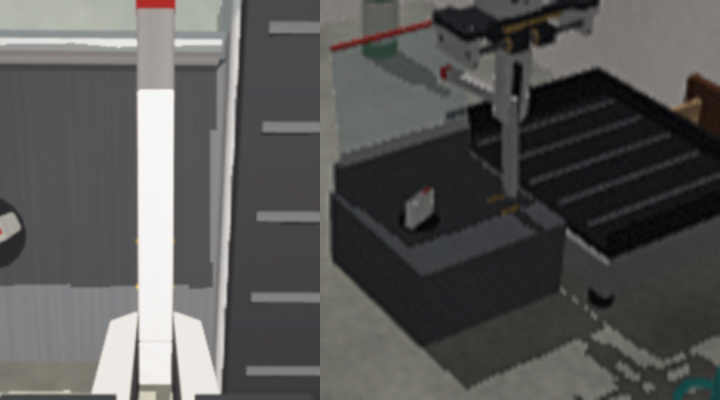

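{"name": "arm_command", "arguments": {"travel": [[4,0.3,0.5],[8,0.3,0.5],[12,0.3,0.5],[15,0.3,0.5],[18,0.3,0.5],[20,0.3,0.5],[21,0.3,0.5],[22,0.3,0.5],[22,0.3,0.5]], "roll": [0,0,0,0,0,0,0,0,0], "fingers": [0,0,0,0,0,0,0,0,0]}}

```text
t: 11.75
tool_pos: [0.6353, 0.0047, 0.1923]
eef_rot: [60.7, 89.7, -30.8]
contact_force: [-3.5, 0.2, 9.3]
grip_width: 0.0115
```

Run:
```python
from seg import *
o,M=st()
p=look('side','s8.png'); st()
for z in (0,.03): print(px(p,o['tool_pos']+[0,.0016,-.0927+z]))
print(px(p,[.6352,.0069,.1]), px(p,g2w([.06,-.0456,.1])),px(p,g2w([.06,-.0158,.1])))
for b in blobs(p['image'],'yel'):print(b[:3])
im=p['image'];cv2.imwrite('pics/s8c.png',cv2.resize(im[165:225,320:390],(700,600),interpolation=2))
```

```text
t 11.75 tcp [0.6353 0.0047 0.1923] Yang -1.52 xax [ 0.0042 -0.0025 -1.    ] q [-7.3 19.5 80.3 -0.1 80.  -5.8] F [-3.48  0.16  9.32] M [-0.196  1.08   0.028] w 0.0115
t 11.8 tcp [0.6353 0.0047 0.1923] Yang -1.52 xax [ 0.0042 -0.0025 -1.    ] q [-7.3 19.5 80.3 -0.1 80.  -5.8] F [-3.1  -0.28 10.01] M [-0.121  1.052 -0.005] w 0.0116
[348.52386704 196.20476169]
[349.01401614 189.14088719]
[348.42235729 196.05258602] [351.00535755 197.93067764] [346.0314976  194.17963137]
```

Run:
```python
from seg import *
im=cv2.imread('pics/w7.png').astype(int)
for r in (180,181,182,213,214,215):
    yy=im[r,:,1]+im[r,:,2]-2*im[r,:,0]; c=np.where(yy[290:345]>25)[0]+290; print(r,[(int(k),int(yy[k])) for k in c])
im=cv2.imread('pics/w6.png').astype(int)
for r in (69,70,71,109,110):
    yy=im[r,:,1]+im[r,:,2]-2*im[r,:,0]; c=np.where(yy[290:345]>25)[0]+290; print(r,[(int(k),int(yy[k])) for k in c])
im=cv2.imread('pics/w1.png').astype(int)
for r in (56,57,81,82):
    yy=im[r,:,1]+im[r,:,2]-2*im[r,:,0]; print(r,[(int(k),int(yy[k])) for k in range(408,436)])
K=np.array([[350.6,0,316.2],[0,350.6,200.2],[0,0,1.]])
p={'T':np.load('w1T.npy'),'intrinsics':K}
for uv in [(413.5,56.5),(432.5,56.5),(410.5,81.3),(429.5,81.3)]: print(onplane(p,uv,.1).round(4))
```

```text
180 [(301, 62), (302, 115), (303, 76), (329, 37), (330, 87), (331, 41)]
181 [(301, 58), (302, 109), (303, 70), (329, 36), (330, 77), (331, 35)]
182 [(301, 36), (302, 67), (303, 47), (329, 29), (330, 47)]
213 [(301, 43), (302, 116), (303, 99), (329, 32), (330, 44)]
214 [(301, 59), (302, 171), (303, 146), (304, 26), (329, 42), (330, 60)]
215 [(301, 53), (302, 168), (303, 154), (304, 29), (329, 42), (330, 61)]
69 [(296, 32), (297, 125), (298, 230), (299, 262), (300, 260), (301, 190), (302, 87)]
70 [(296, 37), (297, 137), (298, 257), (299, 306), (300, 303), (301, 209), (302, 94)]
71 [(296, 33), (297, 131), (298, 236), (299, 273), (300, 270), (301, 197), (302, 87)]
109 [(297, 105), (298, 231), (299, 282), (300, 274), (301, 227), (302, 127), (303, 49)]
110 [(297, 106), (298, 235), (299, 286), (300, 284), (301, 233), (302, 132), (303, 54)]
56 [(408, -8), (409, -6), (410, -7), (411, -7), (412, 5), (413, 36), (414, 70), (415, 79), (416, 77), (417, 75), (418, 75), (419, 75), (420, 76), (421, 76), (422, 77), (423, 76), (424, 76), (425, 75), (426, 72), (427, 70), (428, 71), (429, 71), (430, 71),
[... 387 characters left out ...]
9, 0), (410, 18), (411, 56), (412, 75), (413, 78), (414, 78), (415, 78), (416, 79), (417, 79), (418, 77), (419, 77), (420, 78), (421, 76), (422, 75), (423, 76), (424, 77), (425, 78), (426, 77), (427, 77), (428, 72), (429, 46), (430, 6), (431, -7), (432, -6), (433, -7), (434, -5), (435, -6)]
82 [(408, -6), (409, -2), (410, 11), (411, 38), (412, 51), (413, 54), (414, 52), (415, 54), (416, 53), (417, 56), (418, 59), (419, 61), (420, 62), (421, 61), (422, 59), (423, 61), (424, 59), (425, 62), (426, 62), (427, 65), (428, 63), (429, 42), (430, 4), (431, -8), (432, -6), (433, -7), (434, -7), (435, -6)]
[0.6245 0.0216 0.1   ]
[0.6487 0.0215 0.1   ]
[ 0.6227 -0.0083  0.1   ]
[ 0.6474 -0.0085  0.1   ]
```

View pics/s8c.png

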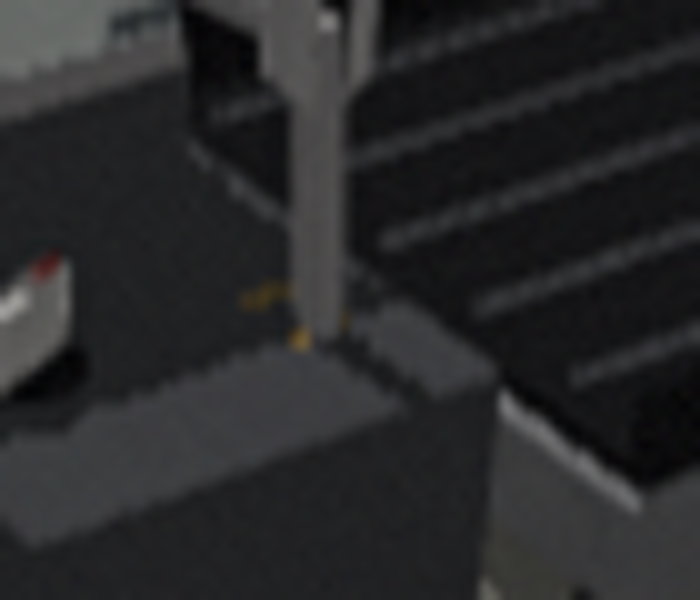

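Run:
```python
from seg import *
K=np.array([[350.6,0,316.2],[0,350.6,200.2],[0,0,1.]])
p={'T':np.load('w2T.npy'),'intrinsics':K}
a=[onplane(p,(320,r),.142) for r in (32.5,50.5)];print('red len',np.linalg.norm(a[0]-a[1]))
for f in ('w3','w4','w7'):
    im=cv2.imread(f'pics/{f}.png').astype(int); print(f,(im[:14,316,2]-im[:14,316,1]).tolist())
p=look('wrist','w9.png');o,M=st();im=p['image'].astype(int);print('now',(im[:14,316,2]-im[:14,316,1]).tolist(), im[250:292,316].sum(1).tolist())
for a in np.radians([0,2,4,6,8,10]):
    r=[]
    for y in (.115,-.008,.008):
        dy=y*np.cos(a)+ .0103*np.sin(a); dz=.0103*np.cos(a)-y*np.sin(a)   # pivot = grasp point 19mm above TCP
        w=o['tool_pos']+M@np.array([-.019-dz,0,-(dy+.0016)]); r.append(px(p,w)[1].round(1))
    print(np.degrees(a),r)
```

```text
red len 0.009468734801636064
w3 [165, 163, 163, 165, 162, 124, 57, 8, 4, 6, 6, 6, 6, 5]
w4 [95, 98, 117, 154, 165, 124, 48, 5, 4, 5, 5, 5, 5, 4]
w7 [126, 126, 127, 127, 126, 99, 47, 10, 4, 5, 5, 5, 5, 5]
t 11.85 tcp [0.6352 0.0047 0.1923] Yang -1.52 xax [ 0.0042 -0.0025 -1.    ] q [-7.3 19.5 80.3 -0.1 80.  -5.8] F [-3.3   0.17  9.52] M [-0.186  1.078  0.012] w 0.0115
now [128, 129, 129, 131, 130, 102, 51, 12, 4, 5, 6, 5, 5, 5] [726, 728, 727, 728, 723, 702, 691, 728, 734, 732, 732, 733, 731, 731, 730, 729, 729, 726, 726, 726, 729, 729, 729, 729, 729, 729, 730, 731, 731, 731, 731, 731, 729, 726, 724, 721, 720, 688, 534, 401, 377, 379]
0.0 [np.float64(0.0), np.float64(287.6), np.float64(256.9)]
2.0 [np.float64(2.0), np.float64(287.2), np.float64(255.9)]
4.0 [np.float64(4.3), np.float64(286.8), np.float64(255.0)]
6.000000000000001 [np.float64(6.9), np.float64(286.3), np.float64(254.0)]
8.0 [np.float64(9.6), np.float64(285.9), np.float64(253.1)]
10.0 [np.float64(12.6), np.float64(285.3), np.float64(252.2)]
```

{"name": "arm_command", "arguments": {"travel": [[-3,0,0],[-6,0,0],[-6,0,-4],[-6,0,-8],[-6,0,-10],[-6,0,-10],[-6,0,-10],[-4,0,-10],[-2,0,-10],[0,0,-10],[1,0,-10],[1,0,-10]], "roll": [0,0,0,0,0,0,0,0,0,0,0,0], "fingers": [0,0,0,0,0,0,0,0,0,0,0,0]}}

```text
t: 12.85
tool_pos: [0.6356, 0.0148, 0.1915]
eef_rot: [63.1, 89.7, -28.4]
contact_force: [-0.4, 0.4, -0.0]
grip_width: 0.0116
```

Run:
```python
from seg import *
st(); p=look('wrist','w10.png'); im=p['image'].astype(int);print('now',(im[:14,316,2]-im[:14,316,1]).tolist()); st()
```

```text
t 12.85 tcp [0.6356 0.0148 0.1915] Yang -1.52 xax [ 0.0043 -0.0024 -1.    ] q [-6.4 19.5 80.3 -0.1 79.9 -4.9] F [-0.38  0.36 -0.02] M [-0.118  0.142 -0.004] w 0.0116
now [127, 127, 128, 129, 127, 100, 48, 10, 4, 5, 6, 6, 6, 5]
t 12.9 tcp [0.6355 0.0148 0.1914] Yang -1.52 xax [ 0.0043 -0.0024 -1.    ] q [-6.4 19.5 80.3 -0.1 79.9 -4.9] F [-0.4  -0.48  0.6 ] M [-0.111  0.123  0.007] w 0.0115
```

{"name": "arm_command", "arguments": {"travel": [[1.5,0,0],[3,0,0],[4.5,0,0],[6,0,0],[6,0,0]], "roll": [0,0,0,0,0], "fingers": [0,0,0,0,0]}}

```text
t: 13.32
tool_pos: [0.6362, 0.0149, 0.1903]
eef_rot: [71.2, 89.6, -20.4]
contact_force: [-6.1, 0.7, 16.6]
grip_width: 0.0119
```

Run:
```python
from seg import *
for i in range(3): st(); p=look('wrist')
im=p['image'].astype(int);print('now',(im[:14,316,2]-im[:14,316,1]).tolist(),im[250:260,316].sum(1).tolist(),im[285:292,316].sum(1).tolist())
p=look('side','s11.png'); im=p['image']; cv2.imwrite('pics/s11c.png',cv2.resize(im[175:215,325:372],(705,600),interpolation=2))
```

```text
t 13.32 tcp [0.6362 0.0149 0.1903] Yang -1.51 xax [ 0.0071 -0.0026 -1.    ] q [-6.4 19.6 80.4 -0.1 79.6 -4.9] F [-6.06  0.67 16.63] M [-0.031  1.68  -0.042] w 0.0119
t 13.37 tcp [0.6362 0.0149 0.1904] Yang -1.51 xax [ 0.0072 -0.0027 -1.    ] q [-6.4 19.6 80.4 -0.1 79.6 -4.9] F [-5.64  0.38 16.34] M [-0.074  1.698 -0.061] w 0.0116
t 13.42 tcp [0.6362 0.0149 0.1904] Yang -1.51 xax [ 0.0072 -0.0027 -1.    ] q [-6.4 19.6 80.4 -0.1 79.6 -4.9] F [-5.4   0.72 16.11] M [-0.058  1.663 -0.11 ] w 0.0117
now [127, 126, 128, 128, 130, 109, 54, 13, 5, 6, 7, 6, 5, 6] [725, 725, 725, 725, 720, 693, 688, 726, 733, 730] [718, 715, 679, 482, 291, 288, 353]
```

View pics/s11c.png

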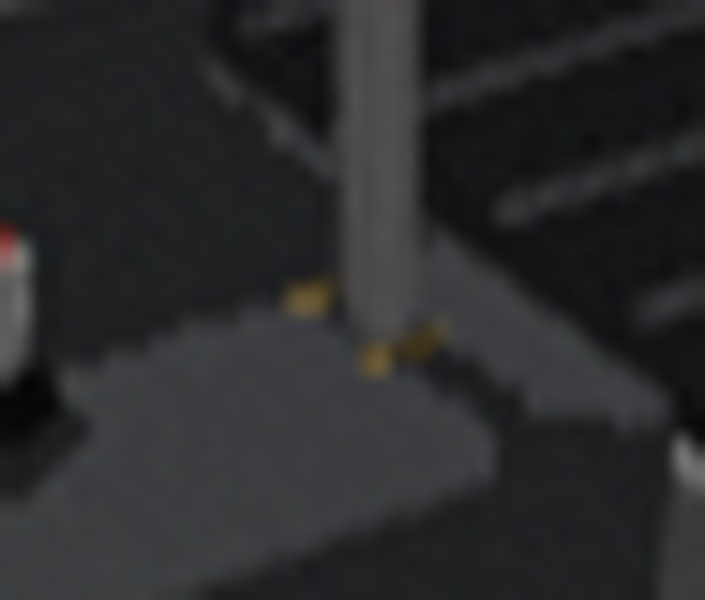

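{"name": "arm_command", "arguments": {"travel": [[-2,0,0],[-3,-0.5,0],[-3,-0.5,-3],[-3,-0.5,-5],[-3,-0.5,-5],[-1.5,-0.5,-5],[0,-0.5,-5],[1.5,-0.5,-5],[3,-0.5,-5],[3,-0.5,-5]], "roll": [0,0,0,0,0,0,0,0,0,0], "fingers": [0,0,0,0,0,0,0,0,0,0]}}

```text
t: 14.35
tool_pos: [0.6355, 0.0199, 0.1867]
eef_rot: [69.3, 89.6, -22.2]
contact_force: [0.1, 0.2, -0.9]
grip_width: 0.0115
```

{"name": "arm_command", "arguments": {"travel": [[1.5,0,0],[3,0,0],[4.5,0,0],[6,0,0],[6,0,0]], "roll": [0,0,0,0,0], "fingers": [0,0,0,0,0]}}

```text
t: 14.77
tool_pos: [0.6359, 0.0193, 0.1821]
eef_rot: [63.1, 89.5, -28.4]
contact_force: [-0.2, -1.9, 0.4]
grip_width: 0.0112
```

{"name": "arm_command", "arguments": {"travel": [[1.5,0,0.3],[3,0,0.6],[4.5,0,0.6],[6,0,0.6],[6,0,0.6]], "roll": [0,0,0,0,0], "fingers": [0,0,0,0,0]}}

```text
t: 15.18
tool_pos: [0.6358, 0.0184, 0.1753]
eef_rot: [58.6, 89.5, -32.9]
contact_force: [0.4, -1.9, -0.8]
grip_width: 0.0118
```

{"name": "arm_command", "arguments": {"travel": [[1.5,0,0.3],[3,0,0.6],[4.5,0,0.6],[6,0,0.6],[6,0,0.6]], "roll": [0,0,0,0,0], "fingers": [0,0,0,0,0]}}

```text
t: 15.6
tool_pos: [0.6358, 0.0176, 0.1689]
eef_rot: [56.8, 89.5, -34.7]
contact_force: [0.0, -1.2, -1.2]
grip_width: 0.0115
```

{"name": "arm_command", "arguments": {"travel": [[1.5,0,0.3],[3,0,0.5],[4.5,0,0.5],[6,0,0.5],[6,0,0.5],[7,0,0.5],[7,0,0.5]], "roll": [0,0,0,0,0,0,0], "fingers": [0,0,0,0,0,0,0]}}

```text
t: 16.18
tool_pos: [0.6359, 0.017, 0.1627]
eef_rot: [56.9, 89.5, -34.6]
contact_force: [-1.9, -1.0, 4.1]
grip_width: 0.0118
```

{"name": "arm_command", "arguments": {"travel": [[0,0,0],[0,0,0],[0,0,0],[0,0,0],[-15,0,0],[-40,0,0],[-70,0,0],[-100,0,0],[-130,0,0],[-130,0,0]], "roll": [0,0,0,0,0,0,0,0,0,0], "fingers": [50,50,50,50,50,50,50,50,50,50]}}

```text
t: 17.02
tool_pos: [0.6386, 0.0176, 0.3009]
eef_rot: [75.3, 88.8, -16.2]
contact_force: [0.5, -0.5, 1.1]
grip_width: 0.05
```

Run:
```python
from seg import *
o,M=st(); p=look('wrist','w12.png'); s=look('side','s12.png')
for b in blobs(s['image'],'red'):print(b[:3])
find(p,['knob_grip'],1); K=p['intrinsics']; np.save('w12T.npy',p['T'])
print('knob px',px(p,g2w([-.045,-.01,.135])), 'kn world',g2w([-.045,-.01,.1]))
cv2.imwrite('pics/c12.png',np.hstack([p['image'],cv2.resize(s['image'][100:240,280:380],(285,400))])[:, :].astype(np.uint8)[:400,125:925])
```

```text
t 17.02 tcp [0.6386 0.0176 0.3009] Yang -1.5 xax [ 0.0209 -0.0061 -0.9998] q [-6.1 15.7 72.4 -0.2 90.6 -4.6] F [ 0.52 -0.48  1.09] M [-0.051  0.028 -0.032] w 0.05
(np.int32(9), [320, 307, 5, 2], [322.2, 307.6])
knob_grip 0.76 [0.5309 0.0347 0.1092] [210. 164.]
knob px [204.06415731 173.04612955] kn world [0.53101999 0.03005941 0.1       ]
```

View pics/c12.png

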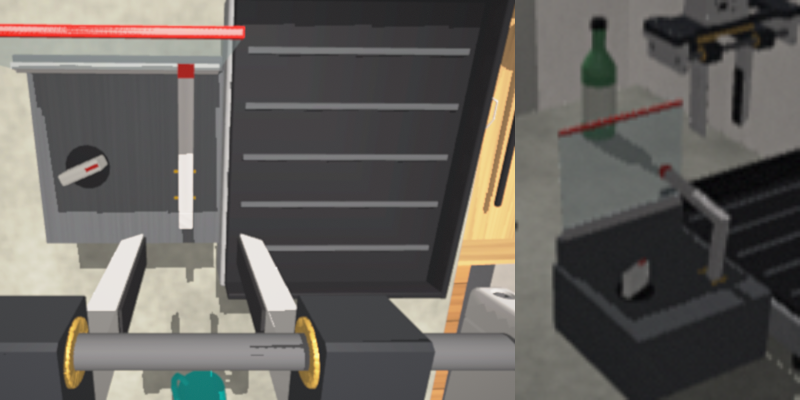

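Run:
```python
from seg import *
im=cv2.imread('pics/w12.png'); K=np.array([[350.6,0,316.2],[0,350.6,200.2],[0,0,1.]])
p={'T':np.load('w12T.npy'),'intrinsics':K}
g=im.astype(int).max(2); m=np.zeros_like(g,np.uint8); m[145:195,165:250]=(g[145:195,165:250]>140)
n,l,s,c=cv2.connectedComponentsWithStats(m); i=1+s[1:,4].argmax(); ys,xs=np.where(l==i); print(s[i],c[i])
w=np.array([onplane(p,(x,y),.135)[:2] for x,y in zip(xs,ys)]); ctr=w.mean(0); u,S,v=np.linalg.svd(w-ctr); a=w@v[0]; b=w@v[1]
print(ctr, v[0], np.degrees(np.arctan2(v[0,1],v[0,0])), np.ptp(a),np.ptp(b), 'mid',((a.max()+a.min())/2*v[0]+(b.max()+b.min())/2*v[1]))
r,_,_= cv2.minAreaRect(w.astype(np.float32)*1000); print(cv2.minAreaRect(w.astype(np.float32)*1000))
go([.531,.030,.3])
```

```text
[184 156  48  30 616] [207.11688312 170.32792208]
[0.53432105 0.03270627] [-0.92090844 -0.38977898] -157.05925268086736 0.050338626705202894 0.012990288997489191 mid [0.5343479 0.0325271]
((534.2614135742188, 32.63813781738281), (50.238746643066406, 12.64504337310791), 21.511037826538086)
t 17.17 tcp [0.6348 0.0178 0.292 ] Yang -1.51 xax [ 0.0067 -0.0048 -1.    ] q [-6.1 16.1 73.  -0.2 90.5 -4.6] F [ 0.21 -0.73 -0.45] M [-0.117  0.064  0.056] w 0.0499
tool travel for world [0.531, 0.03, 0.3] [  -8.8 -104.    -9.4]
```

{"name": "arm_command", "arguments": {"travel": [[0,-20,-2],[0,-40,-4],[0,-60,-6],[0,-80,-8],[0,-104,-9.5],[0,-104,-9.5],[0,-104,-9.5],[0,-104,-9.5],[0,-104,-9.5],[0,-104,-9.5],[0,-104,-9.5],[0,-104,-9.5]], "roll": [-7,-14,-21,-28,-35,-42,-49,-56,-63,-70,-77,-84], "fingers": [50,50,50,50,40,40,40,40,40,40,40,40]}}

```text
t: 18.17
tool_pos: [0.5295, 0.0302, 0.2881]
eef_rot: [-65.2, 89.8, -72.4]
contact_force: [0.3, 0.2, 0.1]
grip_width: 0.0394
```

{"name": "arm_command", "arguments": {"travel": [[0,0,0],[0,0,0],[0,0,0],[0,0,0],[0,0,0],[0,0,0]], "roll": [-7,-14,-21,-28,-29.5,-29.5], "fingers": [40,40,40,40,40,40]}}

```text
t: 18.67
tool_pos: [0.5281, 0.0304, 0.2852]
eef_rot: [-160.7, 89.7, -138.3]
contact_force: [-0.3, -0.3, -0.7]
grip_width: 0.0399
```

Run:
```python
from seg import *
go([.531,.030,.2])
p=look('wrist','w13.png'); im=p['image']; 
u=px(p,[.531,.030,.135]);print(u)
x0,y0=int(u[0])-60,max(int(u[1])-60,0)
g=im.astype(int).max(2); m=np.zeros_like(g,np.uint8); m[y0:y0+120,x0:x0+120]=(g[y0:y0+120,x0:x0+120]>140)
n,l,s,c=cv2.connectedComponentsWithStats(m)
for i in range(1,n):
    if s[i,4]<150: continue
    ys,xs=np.where(l==i); w=np.array([onplane(p,(x,y),.135)[:2]*1000 for x,y in zip(xs,ys)],np.float32); print(s[i],cv2.minAreaRect(w))
find(p,['knob_grip'],1)
```

```text
t 18.67 tcp [0.5281 0.0304 0.2852] Yang 112.35 xax [-0.0039 -0.0035 -1.    ] q [  -5.9    3.4   88.4   -0.2   88.4 -118.3] F [-0.29 -0.28 -0.69] M [ 0.094 -0.     0.018] w 0.0399
tool travel for world [0.531, 0.03, 0.2] [85.1 -1.4  3. ]
[315.04663229 189.45214795]
[339 129  36  17 325] ((469.9187927246094, 46.748878479003906), (14.69933795928955, 32.97687530517578), 22.306058883666992)
[311 168  10  42 324] ((530.22607421875, 30.21807098388672), (40.81592559814453, 8.821215629577637), 22.06953239440918)
knob_grip 0.89 [0.5274 0.0297 0.1068] [316. 180.]
```

{"name": "arm_command", "arguments": {"travel": [[35,-1,3],[70,-1,3],[105,-1,3],[135,-1,3],[155,-1,3],[168,-1,3],[176,-1,3],[178,-1,3],[178,-1,3]], "roll": [0,0,0,0,0,0,0,0,0], "fingers": [30,30,30,30,30,30,30,30,30]}}

```text
t: 19.52
tool_pos: [0.5308, 0.03, 0.1074]
eef_rot: [-159.5, 89.7, -137.3]
contact_force: [-0.3, -0.4, 0.6]
grip_width: 0.0299
```

Run:
```python
from seg import *
go([.5305,.030,.107])
```

```text
t 19.52 tcp [0.5308 0.03   0.1074] Yang 112.26 xax [-0.0038 -0.0035 -1.    ] q [  -6.    12.7   99.7   -0.2   67.8 -118.1] F [-0.28 -0.43  0.61] M [ 0.096  0.003 -0.015] w 0.0299
tool travel for world [0.5305, 0.03, 0.107] [ 0.4  0.1 -0.3]
```

{"name": "arm_command", "arguments": {"travel": [[0,0,0],[0,0,0],[0,0,0],[0,0,0],[0,0,0],[0,0,0]], "roll": [0,0,0,0,0,0], "fingers": [0,0,0,0,0,0], "force": 40}}

```text
t: 20.02
tool_pos: [0.5315, 0.0306, 0.1086]
eef_rot: [-151.8, 89.8, -129.5]
contact_force: [-1.1, 3.4, 5.4]
grip_width: 0.0122
```

Run:
```python
from seg import *
st()
```

```text
t 20.02 tcp [0.5315 0.0306 0.1086] Yang 112.25 xax [-0.002  -0.0025 -1.    ] q [  -5.9   12.6   99.6   -0.2   67.8 -118.1] F [-1.06  3.38  5.42] M [ 0.69   0.278 -0.105] w 0.0122
```

{"name": "arm_command", "arguments": {"travel": [[0,0,0],[0,0,0],[0,0,0],[0,0,0]], "roll": [4,8,12,12], "fingers": [0,0,0,0]}}

```text
t: 20.35
tool_pos: [0.5315, 0.0304, 0.1086]
eef_rot: [-131.6, 89.8, -121.4]
contact_force: [-0.3, 0.2, 0.6]
grip_width: 0.0116
```

```bash
cat > tq.py <<'E'
from h import *
o,M=st(); v=[]
for i in range(5):
    bot.get_image('wrist'); o=bot.get_obs(); v.append(o['ft_torque'][2])
print('Mz',np.mean(v).round(4),np.std(v).round(4),o['eef_rot'].round(2),o['qpos'][5].round(3)); st()
E
python3 tq.py
```

```text
t 20.35 tcp [0.5315 0.0304 0.1086] Yang 100.19 xax [-0.0018 -0.0029 -1.    ] q [  -5.9   12.6   99.6   -0.2   67.8 -106.1] F [-0.25  0.16  0.57] M [ 0.24   0.082 -0.029] w 0.0116
Mz -0.0751 0.0342 [-135.81   89.81 -125.5 ] -106.167
t 20.6 tcp [0.5315 0.0304 0.1086] Yang 100.3 xax [-0.002  -0.0027 -1.    ] q [  -5.9   12.6   99.6   -0.2   67.8 -106.2] F [-0.17  0.82  0.91] M [ 0.194  0.1   -0.071] w 0.0115
```

{"name": "arm_command", "arguments": {"travel": [[0,0,0],[0,0,0],[0,0,0]], "roll": [4,8,10], "fingers": [0,0,0]}}

```text
t: 20.85
tool_pos: [0.5315, 0.0302, 0.1086]
eef_rot: [-121.3, 89.8, -121.1]
contact_force: [0.3, 0.4, 1.4]
grip_width: 0.0113
```

```bash
python3 tq.py
```

```text
t 20.85 tcp [0.5315 0.0302 0.1086] Yang 90.21 xax [-0.0019 -0.0031 -1.    ] q [ -5.9  12.6  99.6  -0.2  67.8 -96.1] F [0.33 0.44 1.42] M [0.225 0.082 0.145] w 0.0113
Mz -0.0629 0.0269 [-122.08   89.8  -121.73] -96.221
t 21.1 tcp [0.5316 0.0302 0.1086] Yang 90.35 xax [-0.0018 -0.003  -1.    ] q [ -5.9  12.6  99.6  -0.2  67.8 -96.2] F [-0.62 -0.03  1.35] M [ 0.142  0.075 -0.109] w 0.0115
```

{"name": "arm_command", "arguments": {"travel": [[0,0,0],[0,0,0]], "roll": [3,5], "fingers": [0,0]}}

```text
t: 21.27
tool_pos: [0.5316, 0.0302, 0.1087]
eef_rot: [-115.1, 89.8, -119.8]
contact_force: [-0.3, -0.1, 1.2]
grip_width: 0.0116
```

```bash
python3 tq.py
```

```text
t 21.27 tcp [0.5316 0.0302 0.1087] Yang 85.3 xax [-0.0018 -0.0032 -1.    ] q [ -5.9  12.6  99.6  -0.2  67.8 -91.2] F [-0.26 -0.14  1.19] M [0.162 0.079 0.007] w 0.0116
Mz -0.0669 0.0309 [-116.12   89.79 -120.71] -91.28
t 21.52 tcp [0.5316 0.0301 0.1087] Yang 85.41 xax [-0.0018 -0.0031 -1.    ] q [ -6.   12.6  99.6  -0.2  67.8 -91.3] F [-0.57 -0.53  1.47] M [ 0.071  0.083 -0.074] w 0.0116
```

{"name": "arm_command", "arguments": {"travel": [[0,0,0],[0,0,0]], "roll": [3,5], "fingers": [0,0]}}

```text
t: 21.68
tool_pos: [0.5315, 0.0301, 0.1087]
eef_rot: [-110.3, 89.8, -120.0]
contact_force: [-1.1, -0.1, 1.2]
grip_width: 0.0115
```

```bash
python3 tq.py
```

```text
t 21.68 tcp [0.5315 0.0301 0.1087] Yang 80.35 xax [-0.0019 -0.0033 -1.    ] q [ -5.9  12.6  99.6  -0.2  67.8 -86.2] F [-1.07 -0.15  1.17] M [0.056 0.059 0.066] w 0.0115
Mz -0.0751 0.0446 [-110.46   89.79 -120.  ] -86.334
t 21.93 tcp [0.5316 0.0301 0.1087] Yang 80.45 xax [-0.0018 -0.0031 -1.    ] q [ -6.   12.6  99.6  -0.2  67.8 -86.3] F [0.01 0.09 1.37] M [ 0.077  0.101 -0.092] w 0.0119
```

{"name": "arm_command", "arguments": {"travel": [[0,0,0],[0,0,0]], "roll": [3,5], "fingers": [0,0]}}

```text
t: 22.1
tool_pos: [0.5316, 0.03, 0.1087]
eef_rot: [-104.0, 89.8, -118.6]
contact_force: [-0.0, -0.1, 1.6]
grip_width: 0.0121
```

```bash
python3 tq.py
```

```text
t 22.1 tcp [0.5316 0.03   0.1087] Yang 75.4 xax [-0.0019 -0.0034 -1.    ] q [ -6.   12.6  99.6  -0.2  67.8 -81.3] F [-0.   -0.11  1.6 ] M [0.081 0.082 0.099] w 0.0121
Mz -0.0502 0.0476 [-105.83   89.78 -120.33] -81.387
t 22.35 tcp [0.5315 0.03   0.1086] Yang 75.51 xax [-0.0019 -0.0033 -1.    ] q [ -6.   12.6  99.6  -0.2  67.8 -81.4] F [-1.11 -0.61  1.23] M [ 0.055  0.092 -0.069] w 0.0114
```

{"name": "arm_command", "arguments": {"travel": [[0,0,0],[0,0,0]], "roll": [3,5], "fingers": [0,0]}}

```text
t: 22.52
tool_pos: [0.5315, 0.0299, 0.1086]
eef_rot: [-100.4, 89.8, -119.9]
contact_force: [0.5, -1.7, 0.2]
grip_width: 0.0118
```

```bash
python3 tq.py
```

```text
t 22.52 tcp [0.5315 0.0299 0.1086] Yang 70.46 xax [-0.002  -0.0035 -1.    ] q [ -6.   12.6  99.6  -0.2  67.8 -76.3] F [ 0.55 -1.66  0.17] M [0.063 0.073 0.125] w 0.0118
Mz 0.0193 0.0425 [-101.62   89.77 -121.06] -76.445
t 22.77 tcp [0.5315 0.0299 0.1086] Yang 70.56 xax [-0.002  -0.0034 -1.    ] q [ -6.   12.6  99.6  -0.2  67.8 -76.4] F [-0.1  -0.61  1.24] M [ 0.013  0.053 -0.017] w 0.0119
```

{"name": "arm_command", "arguments": {"travel": [[0,0,0],[0,0,0]], "roll": [2,4], "fingers": [0,0]}}

```text
t: 22.93
tool_pos: [0.5315, 0.0298, 0.1087]
eef_rot: [-95.9, 89.8, -119.4]
contact_force: [-1.4, -0.4, 1.9]
grip_width: 0.0117
```

```bash
python3 tq.py; python3 tq.py
```

```text
t 22.93 tcp [0.5315 0.0298 0.1087] Yang 66.56 xax [-0.002  -0.0035 -1.    ] q [ -6.   12.6  99.6  -0.2  67.8 -72.4] F [-1.41 -0.36  1.9 ] M [0.046 0.097 0.252] w 0.0117
Mz 0.1112 0.0526 [ -97.17   89.77 -120.55] -72.505
t 23.18 tcp [0.5315 0.0299 0.1086] Yang 66.62 xax [-0.002  -0.0035 -1.    ] q [ -6.   12.6  99.6  -0.2  67.8 -72.5] F [-0.31 -0.67  1.36] M [0.01  0.106 0.126] w 0.0116
t 23.18 tcp [0.5315 0.0299 0.1086] Yang 66.62 xax [-0.002  -0.0035 -1.    ] q [ -6.   12.6  99.6  -0.2  67.8 -72.5] F [-0.31 -0.67  1.36] M [0.01  0.106 0.126] w 0.0116
Mz 0.1185 0.0338 [ -96.43   89.77 -119.84] -72.465
t 23.43 tcp [0.5315 0.0299 0.1087] Yang 66.58 xax [-0.002  -0.0035 -1.    ] q [ -6.   12.6  99.6  -0.2  67.8 -72.5] F [-0.37 -1.65  1.38] M [0.055 0.106 0.148] w 0.0117
```

{"name": "arm_command", "arguments": {"travel": [[0,0,0],[0,0,0],[0,0,0],[0,0,0],[0,0,0]], "roll": [1,2,2,2,2], "fingers": [0,0,0,0,0]}}

```text
t: 23.85
tool_pos: [0.5315, 0.0299, 0.1086]
eef_rot: [-95.0, 89.8, -120.4]
contact_force: [-0.6, -1.1, 1.7]
grip_width: 0.0121
```

```bash
python3 tq.py
```

```text
t 23.85 tcp [0.5315 0.0299 0.1086] Yang 64.59 xax [-0.0021 -0.0035 -1.    ] q [ -6.   12.6  99.6  -0.2  67.8 -70.5] F [-0.62 -1.1   1.71] M [-0.006  0.107  0.197] w 0.0121
Mz 0.2058 0.0132 [ -95.2    89.77 -120.61] -70.467
t 24.1 tcp [0.5315 0.0299 0.1087] Yang 64.58 xax [-0.0021 -0.0035 -1.    ] q [ -6.   12.6  99.6  -0.2  67.8 -70.5] F [-0.7  -1.58  1.36] M [-0.072  0.1    0.206] w 0.0115
```

{"name": "arm_command", "arguments": {"travel": [[0,0,0],[0,0,0],[0,0,0],[0,0,0],[-20,0,0],[-45,0,0],[-75,0,0],[-110,0,0],[-150,0,0],[-190,0,0],[-190,0,0],[-190,0,0]], "roll": [0,0,0,0,0,0,0,0,0,0,0,0], "fingers": [40,40,40,40,40,40,40,40,40,40,40,40]}}

```text
t: 25.1
tool_pos: [0.5338, 0.0304, 0.3023]
eef_rot: [-11.7, 89.6, -37.1]
contact_force: [0.3, 0.9, -0.7]
grip_width: 0.0403
```

Run:
```python
from seg import *
st(); p=look('wrist','w14.png'); im=p['image']
u=px(p,[.531,.030,.135]); x0,y0=max(int(u[0])-60,0),max(int(u[1])-60,0)
g=im.astype(int).max(2); m=np.zeros_like(g,np.uint8); m[y0:y0+120,x0:x0+120]=(g[y0:y0+120,x0:x0+120]>140)
n,l,s,c=cv2.connectedComponentsWithStats(m)
for i in range(1,n):
    if s[i,4]<100: continue
    ys,xs=np.where(l==i); w=np.array([onplane(p,(x,y),.135)[:2]*1000 for x,y in zip(xs,ys)],np.float32); print(s[i],cv2.minAreaRect(w))
a=cv2.imread('pics/s12.png').astype(int); s=look('side','s14.png'); b=s['image'].astype(int)
d=np.abs(a-b).sum(2)
print('cover+stay region diff', d[130:165,328:350].mean(), d[150:200,335:360].mean())
q=look('scene','sc14.png')
for b in blobs(q['image'],'red'): print(b[:3])
find(q,['mug','bowl','tin','jar','stay'],1)
```

```text
t 25.1 tcp [0.5338 0.0304 0.3023] Yang 64.58 xax [ 0.0055 -0.0041 -1.    ] q [ -5.9   3.3  86.6  -0.2  89.8 -70.5] F [ 0.34  0.91 -0.68] M [ 0.017 -0.006  0.011] w 0.0403
[254 118  47  21 532] ((469.711669921875, 18.46601676940918), (45.20769500732422, 19.05841827392578), 64.53438568115234)
cover+stay region diff 21.31168831168831 3.9136
(np.int32(8), [375, 151, 2, 7], [375.5, 154.0])
(np.int32(12), [377, 159, 3, 9], [377.9, 163.3])
(np.int32(9), [218, 179, 4, 4], [219.6, 180.8])
(np.int32(9), [382, 178, 2, 6], [382.6, 180.3])
(np.int32(14), [377, 216, 3, 6], [377.9, 218.4])
mug 0.88 [ 0.6418 -0.3712  0.0517] [188. 275.]
bowl 0.65 [ 0.4834 -0.4902  0.0313] [151. 234.]
tin 0.92 [0.431  0.4485 0.0718] [463. 170.]
jar 0.56 [0.5651 0.4737 0.0704] [489. 204.]
stay 0.92 [0.6423 0.0382 0.1927] [344. 225.]
```

Run:
```python
from seg import *
st(); p=look('wrist','w15.png'); im=p['image']
u=px(p,[.531,.030,.135]); print(u); x0,y0=int(u[0])-30,int(u[1])-30
g=im.astype(int).max(2); 
for th in (90,110,125):
  m=np.zeros_like(g,np.uint8); m[y0:y0+60,x0:x0+60]=(g[y0:y0+60,x0:x0+60]>th)
  n,l,s,c=cv2.connectedComponentsWithStats(m)
  for i in range(1,n):
    if s[i,4]<100: continue
    ys,xs=np.where(l==i); w=np.array([onplane(p,(x,y),.135)[:2]*1000 for x,y in zip(xs,ys)],np.float32); print(th,s[i],cv2.minAreaRect(w))
s=look('side');a=cv2.imread('pics/s12.png')
for im in (a,s['image']):
    h=im.astype(int); r=(h[:,:,2]-h[:,:,1]>60)[120:200,280:380]; ys,xs=np.where(r); print('side red',len(xs),xs.min()+280,xs.max()+280,ys.min()+120,ys.max()+120)
find(s,['stay_tip','cover_edge','stay'],2)
```

```text
t 25.5 tcp [0.5312 0.0305 0.2971] Yang 64.58 xax [-0.0049 -0.0032 -1.    ] q [ -5.9   3.5  86.9  -0.2  89.8 -70.5] F [ 0.65 -0.26  0.08] M [-0.044  0.031 -0.028] w 0.0401
[316.38809372 183.88809839]
90 [309 158  16  47 569] ((528.6870727539062, 31.070762634277344), (12.279592514038086, 47.556488037109375), 69.19078826904297)
110 [310 158  14  47 517] ((528.6788940429688, 31.300992965698242), (11.365962982177734, 46.90784454345703), 69.3690414428711)
125 [310 161  14  43 420] ((529.8154907226562, 30.58194351196289), (10.1505708694458, 43.00224685668945), 69.28507232666016)
side red 28 296 336 136 146
side red 23 296 336 136 146
stay_tip 0.77 [0.635  0.0067 0.1836] [350. 176.]
stay_tip 0.68 [ 0.2796 -0.4175  0.0113] [341. 340.]
cover_edge 0.66 [0.5671 0.125  0.2162] [315. 159.]
cover_edge 0.19 [ 0.6317 -0.3744  0.0538] [425. 266.]
stay 0.88 [ 0.278  -0.4211  0.0124] [342. 341.]
stay 0.77 [0.6349 0.0094 0.1902] [349. 174.]
```

```bash
python3 -c "
from bench import bot
print(bot.hand_in())"
```

```text
the job is handed in; nothing more can be done
None
```

I finished the job and handed it in at about 26 s of the 72 s; the hand-in gives no verdict.

- **Stay and cover:** I used the stay to lift the cover, lowered its foot into the slot until it met the floor (about 4 N, at the depth expected for home) and let go. The first two tries at the slot touched the box top and rim at about 10 N and 17 N, under the 30 N limit. The stay hung about 5° tip-down in the grip, so I shifted it 15 mm and it went in freely. After release, the picture showed the cover standing open against the red tip.
- **Knob:** It met the stop after roughly 40° of clockwise turning. I pressed on to an estimated 0.15 rad of stop travel. The held torque had risen by about 0.27 N m over free holding, though torque noise was around 0.03 to 0.05 N m. When let go, the knob sprang back about 0.08 rad, which fits it still bearing on the stop.
- **Last checks:** The cover's red edge sat at the same pixels in the side camera before and after the knob work. The mug, tin, bowl and jar were within a few millimetres of their first detected positions. The robot was clear, with its fingers open about 0.3 m above the table.
- **Not confirmed:** One image-difference check over the cover region came out high (about 21). I put it down to the arm being in a different place, and the red-edge check agrees. The stay's tilt was not measured again after release.

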